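Slide a cap out of the dispenser and snap it onto a battery pack's terminal stud

TASK

Slide the orange cap along its dispenser lane and out of the open end, carry it to the battery pack in the cradle and press it straight down over the terminal stud until it clicks past the catches. Do not stop at the click: keep pressing so that the yellow seal ring under the cap is squeezed right down, and finish while still holding the cap and pressing it down, without letting go. Leave the grey cap and everything else on the bench where it is.

Things in the scene. Friction and masses are not known exactly. Their poses are not given: they have to be found in the camera images.
- cap_orange: the orange cap to fit: a round thimble 50 mm tall, closed on top, with a ribbed barrel 32 mm across. A flange 44 mm across, 4 mm thick, runs round its foot; the 21 mm mouth in it is the lip that snaps behind the catches. Inside, the bore is 26 mm wide, 36 mm deep from the foot. About 40 g. Origin: centre of the underside; z up through the closed top. Its yaw does not matter.
- cap_grip (a point): where to grip the orange cap: on its axis, 38 mm above its underside, halfway up the free part of the barrel. A grip that closes along the lane keeps clear of the neighbour cap, 76 mm away to the side.
- cap_grey: an identical cap in grey plastic, in the dispenser's other lane; bystander, leave it in place. Origin: centre of its underside.
- dispenser: fixed cap dispenser, 160 (its x) x 150 (its y) x 32 mm, with two lanes along its x, centred at y = +38 and -38 mm, floor 20 mm up; either may hold the orange cap. Steel lips at 27.5 to 32 mm height overhang each lane: the barrel stands up through a slot 36 mm wide, the flange runs under the lips in a channel 48 mm wide. Origin: centre of the underside, on the bench.
- lane_exit (a point): middle of the dispenser's open end, which faces the robot: on its centre line at x = -80 mm of its frame, 20 mm above the bench. A cap cannot be lifted through the lips; it slides along its lane towards -x and is free of them once its origin is 22 mm beyond this end. The other end is closed.
- pack: dark battery pack fixed in a cradle, 55 mm high; a round tower 47 mm across rises from it to 67 mm and carries the yellow seal ring and the upright grey stud. Origin: on the bench directly under the stud's axis; z up. In its own frame pack and cradle extend from x = -50 to +120 mm and 55 mm to each side in y.
- stud_tip (a point): centre of the top of the upright terminal stud, 106.5 mm above the bench. The stud is 18 mm in diameter, its tip tapers to 11 mm over the last 6.5 mm.
- catches (a point): on the stud's axis, 20 mm below its tip, level with four spring-loaded steel balls that stick out 3.5 mm from its sides. A cap pushed straight down meets them with its foot about 4 mm above this level and needs about 7 to 12 N to force its lip past; then the resistance drops, and the balls snap out above the lip when the foot is about 8 mm below this level.
- seal (a joint): how far the springy yellow seal ring (42 mm across, round the foot of the stud) is pressed down, in m: 0 free (its top 28.5 mm below the stud tip, just below where the cap's foot is when it clicks), 0.005 fully down on a firm stop (33.5 mm below the tip). 2 N starts it, about 10 N presses it fully down; unpressed it springs up again.
- spare_pack: a second dark battery pack, 150 x 86 mm and 43 mm thick with a bare post, lying loose on the bench; bystander. Origin: centre of its underside.
- screwdriver: screwdriver lying on the bench; bystander. Origin: middle of its length.
- tape: roll of blue tape, 84 mm across, 24 mm high; bystander. Origin: centre of its underside.
- jar: closed jar, 60 mm across, 75 mm high; bystander. Origin: centre of its underside.
- brush: brush lying on the bench; bystander. Origin: middle of its length.
- tray: green open tray 90 x 120 x 30 mm; bystander. Origin: centre of its underside.
There are look-alikes about, which are no part of the job. There is more than one size of the cap_orange; the one meant has the size given above. Several things look just like the dispenser: the one meant starts farthest from the robot's base.

How it is judged (in metres and radians):
On the way, in this order (a step that is already met when the one before it is completed fails the run):
1. the orange cap has slid along its lane and is leaving by the open end (x of cap_orange in the frame of dispenser below -0.09 m and z of cap_orange in the frame of dispenser below 0.04 m), for 0.02 s.
2. the cap sits square on the stud and has clicked past the catches (horizontal distance between cap_orange and stud_tip below 0.003 m and angle between cap_orange's own z axis and vertical below 0.08 rad and z of cap_orange in the frame of pack below 0.0787 m), for 0.05 s.
At the end, for the whole second after the job is handed in: the orange cap is upright (within 0.08 rad) on the stud, within 3 mm of its axis and past the catches, the seal ring is pressed down by at least 3 of its 5 mm, and the robot's fingers still grip the cap (over 12 N), holding it there at rest (horizontal distance between cap_orange and stud_tip below 0.003 m and angle between cap_orange's own z axis and vertical below 0.08 rad and z of cap_orange in the frame of pack below 0.076 m and value of joint seal above 0.003 m and contact force between the fingers and cap_orange above 12 N and linear speed of cap_orange below 0.02 m/s); the arm keeps its last pose, push and grip.
It fails at once if the grey cap is moved by more than 20 mm (distance of cap_grey from where it was at the start of the episode above 0.02 m).
It fails at once if another thing on the bench is pushed away by more than 30 mm (distance of any of spare_pack, screwdriver, tape, jar, brush, tray from where it was at the start of the episode above 0.03 m).
It also fails if it takes over 64 s, if anything falls off the work surface, if the arm or the gripper's body presses on something with over 40 N, if the wrist force passes 120 N, or if a joint passes its speed limit or range.

ROBOT

A 7-joint arm with a two-finger parallel gripper is mounted at the origin on the work surface. World frame = base frame: x ahead of the robot, y to its left, z up, the work surface at z = 0. Lengths are in mm, angles in rad, forces in N, time in s.
With the tool pointing down it reaches from about 425 to 825 mm from the base axis. Payload 3.6 kg.
Tool frame: the origin (TCP) lies midway between the tips of the shut fingers; the grasp point (between the pads) lies 19 mm behind it; z points along the fingers, y is the line along which they close (so a half turn about z gives the same grasp; the last joint's range is limited). The gripper opens to 85 mm and grips with 20 to 120 N. Pads are 22 mm wide; open, the fingers measure 114 mm over their backs; the gripper's body (76 mm by 85 mm) begins 54 mm behind the grasp point. The pads swing forward as they close: fully open they stand 13 mm farther back than shut.
Start: joints at [-1.252, 0.615, -0.013, 1.423, 0.008, 1.103, -0.04], TCP at [219.671, 611.725, 231.297] pointing down, gripper open.
Joint ranges: [-3.12, 3.12], [-0.3, 2.06], [-1.34, 1.32], [0.26, 2.42], [-1.36, 4.5], [0.01, 1.98], [-2.84, 2.84]. Speed limits (rad/s): [2.79, 2.79, 3.14, 3.14, 3.14, 3.14, 3.14].

INTERFACE

Orientations are given as a rotation vector (axis times angle).
In Python, from bench import observe, get_image, camera_params, finish_job gives the robot as it stands. The module is installed in compiled form; this text tells all that it offers.
- The arm moves only by the shell command python3 -m handwheel [FORCE], which reads ROWS from standard input. ROWS is a JSON list of rows, 1 to 12 of them, each of 7 numbers: the finger opening in mm, then dx, dy, dz in shares of the most that a row can go, 1 being 50 mm, then a rotation vector rx, ry, rz in fractions of the full range, 1 being pi rad; each row shifts and turns the commanded pose from where the row before left it, along the tool's axes as they then stand; what a row does not reach is not made up. A row lasts 1/10 s, in which the tool goes at most 50 mm and 0.15 rad, less where a joint would pass 70% of its speed; a pose out of reach is approached as far as the arm can. The fingers move at their own pace and stop on an object; FORCE is the grip in N (left out, the last holds). Time passes only in rows, so rows that do not move let the fingers close. It prints the time, the measured TCP pose, the force, the opening and the grip force at its end. Shift and turn numbers lie between -1 and 1, and a call with a number outside is refused. Input that does not fit is refused with a message, and nothing moves.
- observe(): the state, without advancing time (a new reading comes with each control period).
- get_image(name): name is "scene" or "top"; returns (picture, depth): 480x640x3 uint8, blue, green, red; 480x640 float32, mm along the optical axis (not along the pixel's ray), 0 where there is no reading.
- camera_params(name): a dict with "mtx" (3x3 intrinsics, pixels), "R" (3x3) and "t" (3): a world point X has camera coordinates R X + t. Camera axes: x right, y down, z forward; pixel columns grow to the right and rows downward; lengths in mm; the calibration is good to about 2 mm. A picture is of the moment at which its call begins. camera_params takes no time and is no camera call.
- finish_job(): hands the job in; it is judged then, once.
The state is a dict: "t": time; "joints": joint angles; "dq": joint speeds; "joint_torque": joint torques, N m; "ee_pos": TCP position; "ee_rot": TCP orientation; "force": force on the tool from outside, world axes, zero at the start; "ft_torque": the same for the moment, N m; "gripper_width": finger opening in mm; "grasp_force": force on a finger pad.
Only numpy, scipy, OpenCV 4.12 (cv2) and the standard library are available. Lean on these libraries where they do the work, as an engineer would, in place of code of your own. Each camera call takes 0.05 s, during which the arm holds its last target. There are 200 camera calls.

## Working session

There is one attempt and no reset: what is moved stays moved. The work goes in short steps, Python scripts to look and compute and a shell command to move; the robot and the scene stay as the last step left them, time stands still between calls to the robot, and variables do not carry over. Pictures are saved under pics/ and viewed, at most 10 in all, crops included, and the job is handed in when it is done.

```bash
mkdir -p pics; python3 - <<'E'
from bench import *
import cv2,numpy as np
for n in("scene","top"):
    im,d=get_image(n);cv2.imwrite(f"pics/{n}0.png",im);np.save(f"pics/{n}0.npy",d)
    p=camera_params(n);np.savez(f"pics/{n}.npz",**p);print(n,p)
s=observe();print(s)
E
```

```text
scene {'mtx': array([[563.89103818,   0.        , 316.12238704],
       [  0.        , 563.89103818, 238.74066534],
       [  0.        ,   0.        ,   1.        ]]), 'R': array([[-0.44316525,  0.89614761,  0.02289141],
       [ 0.51373927,  0.27481653, -0.81274094],
       [-0.7346268 , -0.34841832, -0.58217535]]), 't': array([ 261.73597818, -186.18798989, 1751.75110913])}
top {'mtx': array([[456.3408694 ,   0.        , 314.18147604],
       [  0.        , 456.3408694 , 239.18116627],
       [  0.        ,   0.        ,   1.        ]]), 'R': array([[-0.00947782, -0.99995178, -0.00256897],
       [-0.99397712,  0.00970163, -0.1091575 ],
       [ 0.10917716,  0.00151892, -0.99402115]]), 't': array([  -9.4659577 ,  563.37987316, 1046.24998936])}
{'t': 0.1, 'joints': array([-1.25253213,  0.61583259, -0.01259157,  1.42475662,  0.00809412,
        1.10341689, -0.04038708]), 'dq': array([ 0.00067125, -0.00221352, -0.00121604, -0.00350637,  0.00107755,
       -0.00041935, -0.00013816]), 'joint_torque': array([ 8.25469360e-04, -4.70380390e+01,  2.60073747e-01, -1.71570325e+01,
        1.00830969e-02,  5.81416301e-03, -5.11074745e-06]), 'ee_pos': array([219.4477819 , 611.09211537, 230.24156833]), 'ee_rot': array([-0.53872715, -3.094683  ,  0.00366697]), 'force': array([-0.12394711,  0.28629133, -0.46169893]), 'ft_torque': array([-0.00482375, -0.00511961, -0.01555609]), 'grasp_force': 0.0, 'gripper_width': 85.58376159266034}
```

View pics/top0.png

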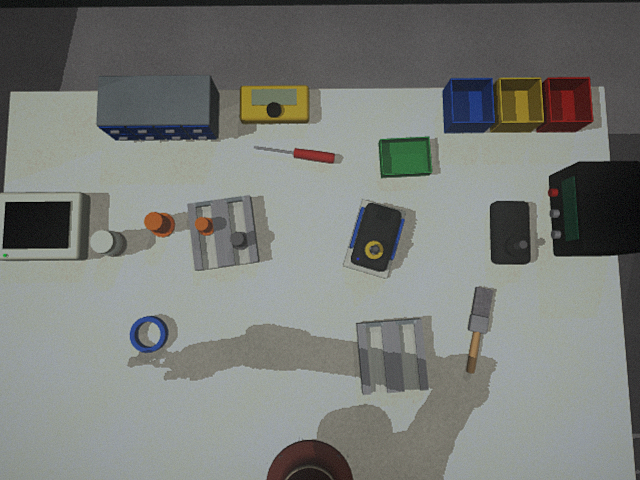

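View pics/scene0.png

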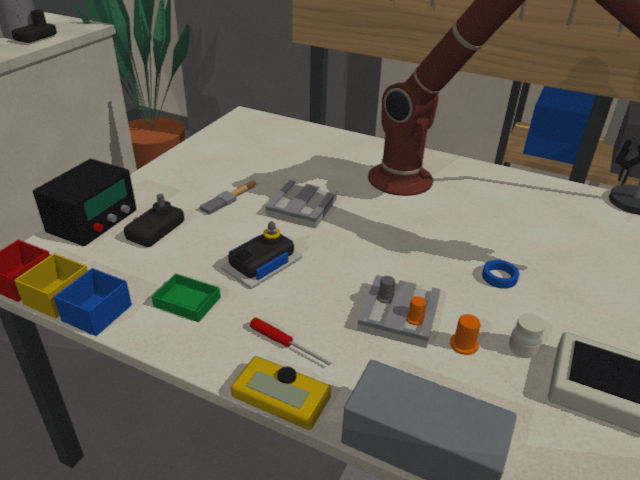

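Top view: the orange caps are the one in the lane (203,225) and a larger loose one (158,223). The dispensers are the far one (225,232), which holds the orange and grey caps, and an empty one nearer the base (393,355). The far dispenser and the cap in its lane fit the description. I'll measure both caps and check them in one crop.

```bash
cat > h.py <<'E'
import cv2,numpy as np
def P(n): return dict(np.load(f"pics/{n}.npz"))
def ray(n,u,v):
    p=P(n);d=p["R"].T@np.linalg.inv(p["mtx"])@[u,v,1];return -p["R"].T@p["t"],d
def onz(n,u,v,z):
    c,d=ray(n,u,v);return c+d*(z-c[2])/d[2]
def cloud(n,d):
    p=P(n);v,u=np.mgrid[:480,:640];r=np.stack([u,v,np.ones_like(u)],-1)@np.linalg.inv(p["mtx"]).T
    return (r*d[...,None]-p["t"])@p["R"]
def hsv(im):return cv2.cvtColor(im,cv2.COLOR_BGR2HSV)
def blobs(m,a=20):
    k,l,s,c=cv2.connectedComponentsWithStats(m.astype(np.uint8));return [(l==i,s[i],c[i]) for i in range(1,k) if s[i][4]>=a]
E
python3 - <<'E'
from h import *
np.set_printoptions(precision=1,suppress=True)
for n in("top","scene"):
    im=cv2.imread(f"pics/{n}0.png");X=cloud(n,np.load(f"pics/{n}0.npy"));h=hsv(im)
    org=(h[...,0]>5)&(h[...,0]<18)&(h[...,1]>180)&(h[...,2]>100)
    yel=(h[...,0]>20)&(h[...,0]<32)&(h[...,1]>130)&(h[...,2]>80)
    for nm,m in(("org",org),("yel",yel)):
        for b,s,c in blobs(m):
            x=X[b];zt=np.percentile(x[:,2],95);t=x[x[:,2]>zt-4]
            print(n,nm,s,c,"ztop",zt,"top ctr",t.mean(0),"ext",np.ptp(t,axis=0)[:2], "all med",np.median(x,0))
X=cloud("top",np.load("pics/top0.npy"));im=cv2.imread("pics/top0.png")
# dispenser steel top: height 27..37
for (u0,v0,u1,v1) in((180,185,275,280),(345,305,440,400)):
    m=np.zeros((480,640),bool);m[v0:v1,u0:u1]=1;m&=(X[...,2]>26)&(X[...,2]<38)
    b=max(blobs(m),key=lambda q:q[1][4])[0];print("disp",cv2.minAreaRect(X[m][:,:2].astype(np.float32)),np.median(X[m],0))
    print(cv2.boxPoints(cv2.minAreaRect(X[b][:,:2].astype(np.float32))))
m=np.zeros((480,640),bool);m[190:285,335:415]=1;m&=(X[...,2]>48)&(X[...,2]<60);print("pack",cv2.minAreaRect(X[m][:,:2].astype(np.float32)))
a=cv2.resize(im[180:285,130:270],None,fx=5.6,fy=5.6,interpolation=cv2.INTER_CUBIC)
cv2.imwrite("pics/crop1.png",a[:600,:800])
E
```

```text
top org [145 212  16  19 116] [152.  219.9] ztop 71.35916626600282 top ctr [605.5 353.   81.7] ext [179.8 389. ] all med [606.9 357.3  68.2]
top org [153 231  19   6  32] [162.2 233.7] ztop 9.390656803764186 top ctr [582.4 353.5   7.4] ext [10.1 43.5] all med [582.3 352.8   5.8]
top yel [ 497   78   47   45 1568] [520. 104.] ztop 70.99174540069608 top ctr [ 867.1 -490.7   94.2] ext [493.1 538. ] all med [ 891.9 -529.     8.6]
top yel [ 240   85   69   36 1479] [274.9 105.3] ztop 38.57223837669633 top ctr [888.8  79.3  44.1] ext [495.1 178.6] all med [884.4  69.9  34.9]
top yel [365 241  18  18 176] [373.3 249.8] ztop 81.62727514785178 top ctr [ 531.9 -149.    79.4] ext [38.6 38.3] all med [ 532.3 -146.7   77.8]
scene org [407 297  19  28 372] [416.7 310.6] ztop 71.65057489547405 top ctr [608.6 244.   77.1] ext [913.2 199.7] all med [609.3 244.4  54.1]
scene org [450 315  30  40 771] [466.8 335.1] ztop 70.39555082154081 top ctr [621.1 354.   80.2] ext [912.1  94.5] all med [621.  356.4  42.1]
scene yel [263 229  17  10  95] [271.4 234.2] ztop 80.02673770098865 top ctr [ 553.6 -139.2   89. ] ext [982.2 596.5] all med [ 543.3 -143.6   77.7]
scene yel [  15  253   72   65 2345] [ 47.3 281.7] ztop 70.14980033252105 top ctr [ 912.7 -469.1   99. ] ext [668.1 983.2] all med [ 889.9 -534.1   46.3]
scene yel [ 231  356  100   74 2850] [280.9 393.6] ztop 37.66603363677635 top ctr [905.1  87.4  41. ] ext [639.5 428.9] all med [928.2  97.1  34. ]
disp ((582.0857543945312, 202.3639678955078), (160.3901824951172, 150.83807373046875), 7.512753963470459) [584.8 202.1  32.2]
[[492.7 266.7]
 [512.4 117.1]
 [671.5 138.1]
 [651.7 287.6]]
disp ((291.24066162109375, -191.8145751953125), (160.54132080078125, 150.730224609375), 3.704108476638794) [ 294.8 -191.8   31.8]
[[ 206.3 -121.8]
 [ 216.  -272.2]
 [ 376.2 -261.8]
 [ 366.5 -111.4]]
pack ((565.98974609375, -159.91444396972656), (83.17301177978516, 146.1715087890625), 73.35075378417969)
```

View pics/crop1.png

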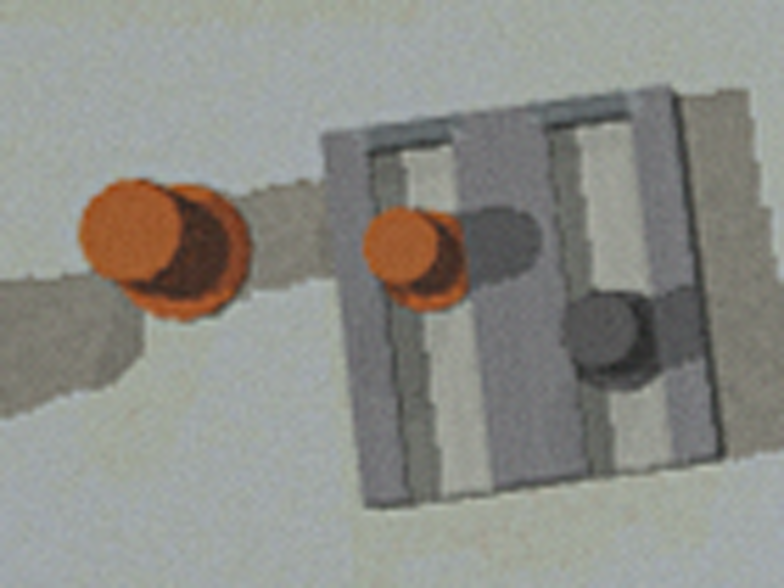

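The crop shows the lane cap with its top disc at crop (400,247), which is px (201,224), and a clearly smaller barrel than the loose cap at crop (130,232). The dispenser's open end is at the bottom, facing the robot. Next I'll work out accurate cap and stud positions and the tool-frame distances.

```bash
cat > tool.py <<'E'
from h import *
from bench import observe
from scipy.spatial.transform import Rotation as Ro
np.set_printoptions(precision=3,suppress=True)
def togo(p,ang=None):
    s=observe();R=Ro.from_rotvec(s["ee_rot"]).as_matrix();print("t",s["t"],"tcp",s["ee_pos"],"force",s["force"],"w",s["gripper_width"],"gf",s["grasp_force"])
    print("tool y",R[:,1],"z",R[:,2],"d tool",R.T@(np.array(p)-s["ee_pos"]))
    if ang is not None:
        y=np.array([np.cos(ang),np.sin(ang),0]);y*=np.sign(y@R[:,1]) or 1;z=np.array([0,0,-1.]);T=np.stack([np.cross(y,z),y,z],1)
        print("rot to go",Ro.from_matrix(R.T@T).as_rotvec(),"after-rot d",T.T@(np.array(p)-s["ee_pos"]))
E
python3 - <<'E'
from tool import *
rays={}
for n,box in(("top",(190,212,216,240)),("scene",(405,295,428,326))):
    im=cv2.imread(f"pics/{n}0.png");X=cloud(n,np.load(f"pics/{n}0.npy"));h=hsv(im)
    a,b,c,d=box;m=np.zeros((480,640),bool);m[b:d,a:c]=1
    o=m&(h[...,0]>3)&(h[...,0]<20)&(h[...,1]>120)
    t=o&(X[...,2]>64)&(X[...,2]<78)
    v,u=np.nonzero(t);rc=cv2.minEnclosingCircle(np.stack([u,v],1).astype(np.float32))
    print(n,o.sum(),"top px",u.mean(),v.mean(),rc,"onz70",onz(n,u.mean(),v.mean(),70),"depth",X[t].mean(0),np.ptp(X[t],axis=0))
    a,b,c,d=(355,225,400,270) if n=="top" else (258,215,288,245)
    m=np.zeros((480,640),bool);m[b:d,a:c]=1
    k=m&(X[...,2]>101)&(X[...,2]<113);v,u=np.nonzero(k);print(" stud",k.sum(),u.mean(),v.mean(),onz(n,u.mean(),v.mean(),106),X[k].mean(0),np.ptp(X[k],axis=0))
    y=m&(h[...,0]>18)&(h[...,0]<34)&(h[...,1]>110)&(h[...,2]>60);v,u=np.nonzero(y);e=cv2.fitEllipse(cv2.convexHull(np.stack([u,v],1).astype(np.float32)))
    print(" ring",e,onz(n,*e[0],78))
togo([600,243,38],0.131)
E
```

```text
top 229 top px 201.46666666666667 223.62666666666667 ((201.5, 224.0), 7.159010887145996) onz70 [597.21  242.135  70.   ] depth [597.218 242.138  69.984] [32.417 30.573 10.785]
 stud 43 375.2325581395349 248.93023255813952 [ 532.238 -148.409  106.   ] [ 532.284 -148.476  105.473] [15.669 15.098 10.959]
 ring ((373.6135559082031, 249.47048950195312), (18.153430938720703, 18.571531295776367), 169.08197021484375) [ 533.488 -148.448   78.   ]
scene 430 top px 418.09655172413795 301.6620689655172 ((418.0, 302.0), 7.615873336791992) onz70 [600.874 242.442  70.   ] depth [600.551 242.364  69.754] [32.063 30.359  9.553]
 stud 29 271.62068965517244 223.3793103448276 [ 537.61  -147.493  106.   ] [ 536.156 -148.359  104.864] [19.663 16.758  9.074]
 ring ((271.48687744140625, 233.2941436767578), (10.951988220214844, 17.08490753173828), 89.42222595214844) [ 539.214 -147.683   78.   ]
t 0.1 tcp [219.448 611.092 230.242] force [-0.124  0.286 -0.462] w 85.58376159266034 gf 0.0
tool y [ 0.338  0.941 -0.002] z [-0.001 -0.002 -1.   ] d tool [-482.545 -217.387  192.775]
rot to go [-0.002  0.001  1.095] after-rot d [-414.648  329.209  192.242]
```

The rows are not in the units I measure in: shifts go in shares of 50 mm and turns go in shares of pi rad. I convert before sending: 0.137 rad / 3.1416 = 0.0436.

```bash
echo '[[85,0,0,0,0,0,0.0436],[85,0,0,0,0,0,0.0436],[85,0,0,0,0,0,0.0436],[85,0,0,0,0,0,0.0436],[85,0,0,0,0,0,0.0436],[85,0,0,0,0,0,0.0436],[85,0,0,0,0,0,0.0436],[85,0,0,0,0,0,0.0436],[85,0,0,0,0,0,0]]' | python3 -m handwheel 40; python3 -c "
from tool import *
togo([598.3,242.4,150],0.131);print(observe()['joints'])"
```

```text
t: 1.0
ee_pos: [219.2, 611.5, 230.6]
ee_rot: [2.071, 2.361, -0.002]
force: [-0.4, -0.9, 0.1]
gripper_width: 85.5
grasp_force: 0.0
t 1.0 tcp [219.235 611.463 230.581] force [-0.384 -0.863  0.148] w 85.48236721555537 gf 0.0
tool y [ 0.991  0.13  -0.   ] z [-0.    -0.002 -1.   ] d tool [-415.146  327.824   81.092]
rot to go [-0.     0.002 -0.   ] after-rot d [-415.416  327.608   80.581]
[-1.418  0.628  0.281  1.43  -0.183  1.11  -0.976]
```

Scaled: -36 mm is -0.72, 32 mm is 0.64.

```bash
echo '[[85,-0.4,0.32,0,0,0,0],[85,-0.72,0.56,0,0,0,0],[85,-0.72,0.56,0,0,0,0],[85,-0.72,0.56,0,0,0,0],[85,-0.72,0.56,0,0,0,0],[85,-0.72,0.56,0,0,0,0],[85,-0.72,0.56,0,0,0,0],[85,-0.72,0.56,0,0,0,0],[85,-0.72,0.56,0,0,0,0],[85,-0.72,0.56,0,0,0,0],[85,-0.72,0.56,0,0,0,0],[85,-0.72,0.64,0,0,0,0]]' | python3 -m handwheel; echo '[[85,0,0,0,0,0,0],[85,0,0,0,0,0,0]]' | python3 -m handwheel; python3 -c "
from tool import *
togo([598.3,242.4,38],0.131);print(observe()['joints'])"
```

```text
t: 2.2
ee_pos: [599.5, 240.5, 231.2]
ee_rot: [-2.067, -2.364, 0.001]
force: [0.6, 0.3, 0.0]
gripper_width: 85.1
grasp_force: 0.0
t: 2.4
ee_pos: [599.6, 239.8, 230.7]
ee_rot: [-2.074, -2.359, 0.002]
force: [0.7, 0.7, 0.4]
gripper_width: 84.8
grasp_force: 0.0
t 2.4 tcp [599.575 239.769 230.673] force [0.683 0.7   0.383] w 84.80564096105337 gf 0.0
tool y [ 0.992  0.128 -0.001] z [-0.001 -0.001 -1.   ] d tool [  2.895  -0.742 192.672]
rot to go [-0.001  0.001 -0.002] after-rot d [  2.775  -0.92  192.673]
[-0.581  0.623  0.295  1.443 -0.19   1.105 -0.124]
```

Scaled: 40 mm is 0.8, 35 mm is 0.7.

```bash
echo '[[85,0.06,-0.02,0.7,0,0,0],[85,0,0,0.8,0,0,0],[85,0,0,0.8,0,0,0],[85,0,0,0.8,0,0,0],[85,0,0,0.5,0,0,0],[85,0,0,0.24,0,0,0],[85,0,0,0,0,0,0],[85,0,0,0,0,0,0]]' | python3 -m handwheel; python3 -c "
from tool import *
togo([598.3,242.4,38],0.131)
from bench import *
im,d=get_image('scene');cv2.imwrite('pics/s1.png',cv2.resize(im[230:370,350:510],None,fx=4,fy=4))"
```

```text
t: 3.2
ee_pos: [598.1, 245.7, 40.6]
ee_rot: [2.07, 2.362, 0.004]
force: [0.0, 0.1, 0.3]
gripper_width: 85.0
grasp_force: 0.0
t 3.2 tcp [598.078 245.742  40.564] force [0.021 0.136 0.311] w 85.04897153420079 gf 0.0
tool y [0.991 0.131 0.002] z [ 0.002  0.001 -1.   ] d tool [-3.345 -0.224  2.56 ]
rot to go [ 0.002 -0.001  0.001] after-rot d [-3.342 -0.216  2.564]
```

View pics/s1.png

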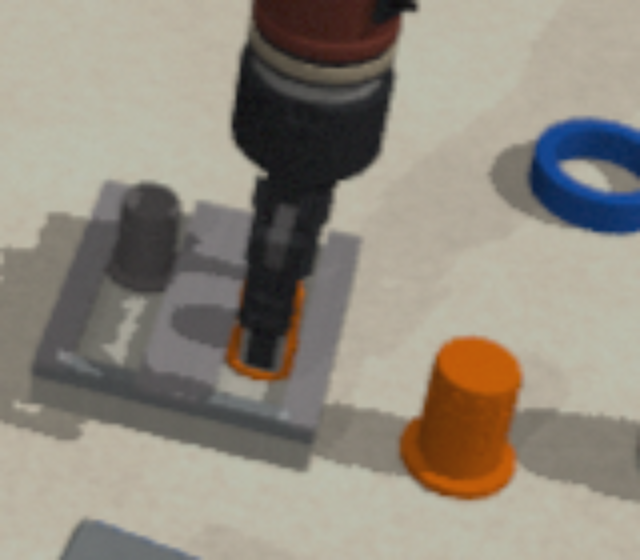

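The crop shows the fingers straddling the lane cap, one on each side along the lane at (265,340), and clear of the grey cap. I'll correct the sideways offset and close.

Scaled: -3 mm is -0.06, 2 mm is 0.04.

```bash
echo '[[85,-0.06,0,0.04,0,0,0],[40,0,0,0,0,0,0],[20,0,0,0,0,0,0],[20,0,0,0,0,0,0],[20,0,0,0,0,0,0],[20,0,0,0,0,0,0],[20,0,0,0,0,0,0],[20,0,0,0,0,0,0],[20,0,0,0,0,0,0],[20,0,0,0,0,0,0]]' | python3 -m handwheel 50; python3 -c "
from tool import *
togo([598.3,242.4,38],0.131)"
```

```text
t: 4.25
ee_pos: [597.9, 241.8, 37.6]
ee_rot: [-2.072, -2.361, -0.0]
force: [-0.8, -0.6, 4.2]
gripper_width: 31.1
grasp_force: 49.4
t 4.25 tcp [597.875 241.768  37.624] force [-0.818 -0.572  4.176] w 31.054237863377416 gf 49.38246021629311
tool y [0.992 0.13  0.   ] z [ 0.  0. -1.] d tool [ 0.572  0.504 -0.376]
rot to go [ 0.    -0.    -0.001] after-rot d [ 0.571  0.504 -0.376]
```

Scaled: -12 mm is -0.24, -10 mm is -0.2.

```bash
echo '[[20,0,-0.1,0,0,0,0],[20,0,-0.2,0,0,0,0],[20,0,-0.24,0,0,0,0],[20,0,-0.24,0,0,0,0],[20,0,-0.24,0,0,0,0],[20,0,-0.24,0,0,0,0],[20,0,-0.24,0,0,0,0],[20,0,-0.24,0,0,0,0]]' | python3 -m handwheel; echo '[[20,0,-0.24,0,0,0,0],[20,0,-0.24,0,0,0,0],[20,0,-0.24,0,0,0,0],[20,0,-0.24,0,0,0,0],[20,0,-0.08,0,0,0,0],[20,0,0,0,0,0,0],[20,0,0,0,0,0,0]]' | python3 -m handwheel; python3 - <<'E'
from tool import *
from bench import *
togo([466.3,223,150],0.131)
im,d=get_image('scene');cv2.imwrite('pics/s2.png',cv2.resize(im[200:340,340:500],None,fx=4,fy=4))
E
```

```text
t: 5.05
ee_pos: [512.3, 230.4, 37.6]
ee_rot: [2.071, 2.359, 0.004]
force: [2.1, 0.4, 1.8]
gripper_width: 30.5
grasp_force: 49.5
t: 5.75
ee_pos: [460.6, 223.7, 37.2]
ee_rot: [2.072, 2.36, 0.001]
force: [-0.0, -0.5, -0.2]
gripper_width: 30.8
grasp_force: 49.4
t 5.75 tcp [460.616 223.676  37.204] force [-0.045 -0.459 -0.241] w 30.756491305541967 gf 49.37227489426732
tool y [0.992 0.13  0.001] z [ 0.001  0.    -1.   ] d tool [  -1.415    5.638 -112.791]
rot to go [ 0.001  0.    -0.001] after-rot d [  -1.412    5.547 -112.796]
```

View pics/s2.png

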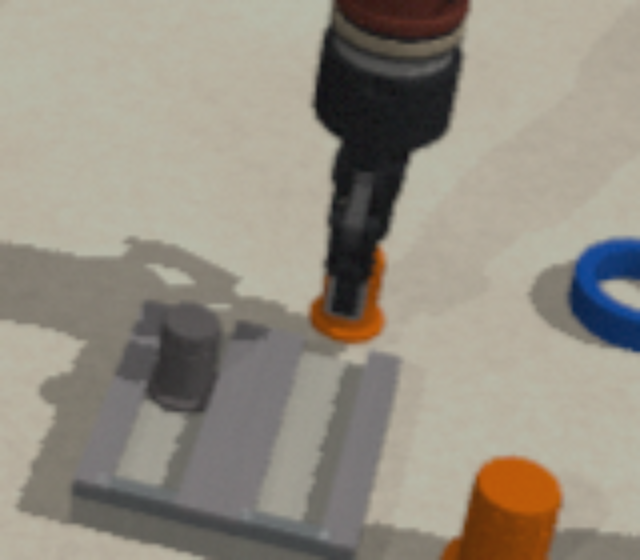

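The cap is out at the open end (crop 348,300), upright in the fingers, and the grey cap hasn't moved. Now I'll lift it.

Scaled: -40 mm is -0.8, -35 mm is -0.7.

```bash
echo '[[20,0,-0.04,-0.3,0,0,0],[20,0,0,-0.7,0,0,0],[20,0,0,-0.8,0,0,0],[20,0,0,-0.7,0,0,0],[20,0,0,-0.2,0,0,0],[20,0,0,0,0,0,0],[20,0,0,0,0,0,0]]' | python3 -m handwheel; python3 - <<'E'
from tool import *
togo([534.3,-148.3,170],0.131)
E
```

```text
t: 6.5
ee_pos: [457.3, 223.1, 171.2]
ee_rot: [-2.072, -2.36, 0.003]
force: [-0.2, 1.1, -1.0]
gripper_width: 30.4
grasp_force: 49.5
t 6.5 tcp [457.322 223.105 171.172] force [-0.187  1.094 -1.049] w 30.416328233999764 gf 49.472920837579295
tool y [ 0.992  0.13  -0.002] z [-0.002 -0.001 -1.   ] d tool [-378.251   28.163    1.38 ]
rot to go [-0.002  0.001 -0.001] after-rot d [-378.278   27.803    1.172]
```

Scaled: -40 mm is -0.8, -35 mm is -0.7.

```bash
echo '[[20,-0.36,0,0,0,0,0],[20,-0.7,0.06,0,0,0,0],[20,-0.8,0.06,0,0,0,0],[20,-0.8,0.06,0,0,0,0],[20,-0.8,0.06,0,0,0,0],[20,-0.8,0.06,0,0,0,0],[20,-0.8,0.06,0,0,0,0],[20,-0.8,0.06,0,0,0,0],[20,-0.8,0.06,0,0,0,0],[20,-0.6,0.06,0,0,0,0],[20,-0.3,0.02,0,0,0,0],[20,0,0,0,0,0,0]]' | python3 -m handwheel;echo '[[20,0,0,0,0,0,0],[20,0,0,0,0,0,0]]' | python3 -m handwheel; python3 - <<'E'
from tool import *
from bench import *
togo([534.3,-148.3,170],0.131)
for n in('top','scene'):
    im,d=get_image(n);np.save(f'pics/{n}3.npy',d);cv2.imwrite(f'pics/{n}3.png',im)
    X=cloud(n,d);h=hsv(im);o=(h[...,0]>3)&(h[...,0]<20)&(h[...,1]>120)&(X[...,2]>120)&(X[...,2]<230)&(abs(X[...,1]+148)<60)&(abs(X[...,0]-534)<60)
    v,u=np.nonzero(o);print(n,o.sum(),u.mean(),v.mean(),X[o].mean(0),X[o].min(0),X[o].max(0))
    if n=='scene': cv2.imwrite('pics/s3.png',cv2.resize(im[140:280,200:360],None,fx=4,fy=4))
E
```

```text
t: 7.7
ee_pos: [533.9, -150.0, 170.7]
ee_rot: [-2.076, -2.355, 0.004]
force: [-0.5, 0.4, 0.0]
gripper_width: 30.4
grasp_force: 49.5
t: 7.9
ee_pos: [534.6, -144.9, 171.7]
ee_rot: [-2.066, -2.363, -0.001]
force: [0.4, 0.7, -0.0]
gripper_width: 30.2
grasp_force: 49.5
t 7.9 tcp [ 534.608 -144.891  171.688] force [ 0.36   0.659 -0.024] w 30.161086671304115 gf 49.473267254652455
tool y [ 0.991  0.133 -0.001] z [-0.002  0.002 -1.   ] d tool [-3.341 -0.758  1.681]
rot to go [-0.001 -0.002  0.003] after-rot d [-3.339 -0.751  1.688]
top 8 366.375 244.25 [ 537.619 -123.332  158.308] [ 532.005 -125.096  154.331] [ 542.171 -122.176  160.956]
scene 221 274.34841628959276 200.289592760181 [ 542.088 -135.827  176.416] [ 517.184 -165.187  151.489] [ 559.591 -124.008  225.125]
```

View pics/s3.png

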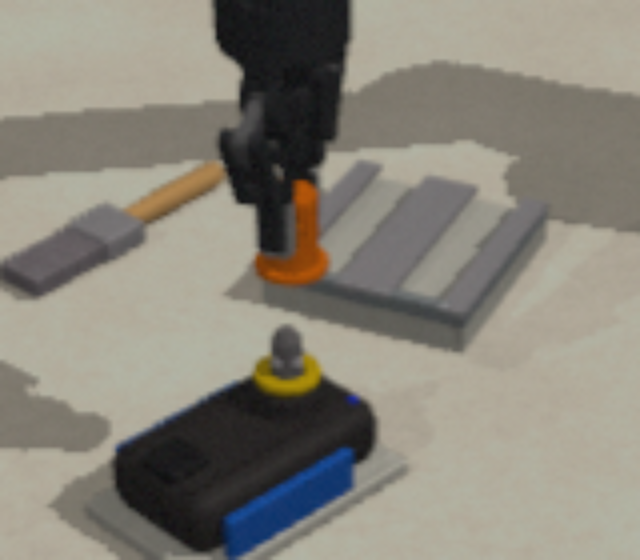

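The crop shows the cap upright in the fingers, with its flange at (292,262), slightly right of the stud tip at (287,330). That matches the TCP reading about 3 mm to +y of the target. I'll correct it and let the arm settle.

Scaled: 20 mm is 0.4, 8 mm is 0.16.

```bash
echo '[[20,0,0,0,0,0,0],[20,0,0,0,0,0,0],[20,0,0,0,0,0,0]]' | python3 -m handwheel;echo '[[20,-0.04,0,0,0,0,0],[20,0,0,0,0,0,0],[20,0,0,0,0,0,0]]' | python3 -m handwheel;echo '[[20,0,0,0.4,0,0,0],[20,0,0,0.16,0,0,0],[20,0,0,0,0,0,0],[20,0,0,0,0,0,0]]' | python3 -m handwheel; python3 - <<'E'
from tool import *
from bench import *
togo([534.3,-148.3,130],0.131)
n='scene'
p=[]
for k in range(3):
    im,d=get_image(n);h=hsv(im);X=cloud(n,d)
    o=(h[...,0]>3)&(h[...,0]<18)&(h[...,1]>150);o[:160]=0;o[240:]=0;o[:,:250]=0;o[:,300:]=0
    v,u=np.nonzero(o);rows=[(r,u[v==r].min(),u[v==r].max()) for r in np.unique(v)][-9:];print(rows)
    print(observe()['ee_pos'])
cv2.imwrite('pics/s4.png',cv2.resize(im[150:270,220:330],None,fx=5,fy=5))
for z in(78,106.5,125,175):
    pp=P(n);q=pp['mtx']@(pp['R']@[534.3,-148.3,z]+pp['t']);print(z,q[:2]/q[2])
E
```

```text
t: 8.3
ee_pos: [534.8, -147.5, 172.4]
ee_rot: [2.072, 2.362, 0.0]
force: [-0.1, -0.4, -0.9]
gripper_width: 30.5
grasp_force: 49.5
t: 8.6
ee_pos: [535.0, -150.0, 172.3]
ee_rot: [2.073, 2.361, -0.0]
force: [0.2, -0.4, 0.6]
gripper_width: 30.8
grasp_force: 49.5
t: 9.0
ee_pos: [535.2, -149.9, 144.4]
ee_rot: [2.073, 2.361, -0.0]
force: [1.3, 0.4, -0.7]
gripper_width: 30.6
grasp_force: 49.5
t 9.0 tcp [ 535.216 -149.921  144.44 ] force [ 1.303  0.38  -0.692] w 30.640534199193418 gf 49.477018400793895
tool y [ 0.992  0.13  -0.   ] z [-0. -0. -1.] d tool [ 1.728 -0.697 14.44 ]
rot to go [-0.     0.    -0.001] after-rot d [ 1.727 -0.697 14.44 ]
[(np.int64(212), np.int64(272), np.int64(279)), (np.int64(213), np.int64(263), np.int64(279)), (np.int64(214), np.int64(262), np.int64(280)), (np.int64(215), np.int64(263), np.int64(279)), (np.int64(216), np.int64(263), np.int64(279)), (np.int64(217), np.int64(263), np.int64(279)), (np.int64(218), np.int64(264), np.int64(278)), (np.int64(219), np.int64(266), np.int64(276)), (np.int64(220), np.int64(270), np.int64(271))]
[ 535.485 -150.021  144.761]
[(np
[... 290 characters left out ...]
18), np.int64(264), np.int64(277)), (np.int64(219), np.int64(266), np.int64(275)), (np.int64(220), np.int64(271), np.int64(271))]
[ 535.562 -150.068  144.951]
[(np.int64(211), np.int64(272), np.int64(278)), (np.int64(212), np.int64(272), np.int64(279)), (np.int64(213), np.int64(262), np.int64(279)), (np.int64(214), np.int64(262), np.int64(279)), (np.int64(215), np.int64(262), np.int64(279)), (np.int64(216), np.int64(263), np.int64(279)), (np.int64(217), np.int64(263), np.int64(278)), (np.int64(218), np.int64(264), np.int64(277)), (np.int64(219), np.int64(266), np.int64(275))]
[ 535.567 -150.024  145.001]
78 [272.283 232.197]
106.5 [272.016 222.433]
125 [271.84  215.966]
175 [271.348 197.954]
```

View pics/s4.png

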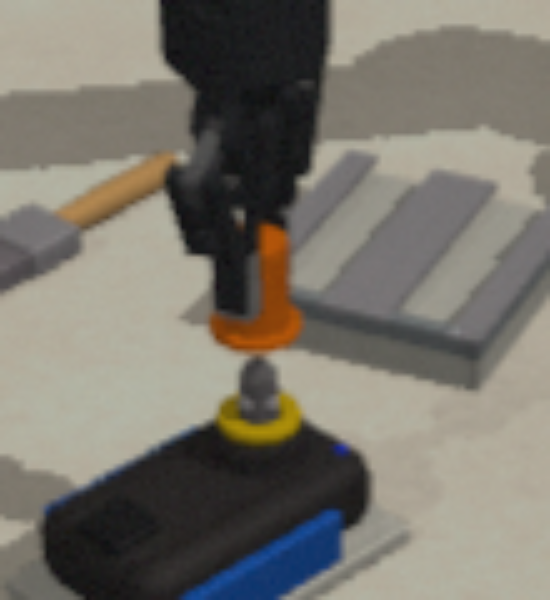

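The crop shows the cap just above the stud: flange centre at u≈270.8, stud at u≈271.6. That is about 1.6 mm to −y, which matches the TCP reading. I'll correct it and lower the cap over the stud to just above the catches.

Scaled: 8 mm is 0.16, 1.6 mm is 0.032.

```bash
echo '[[20,0.032,-0.014,0.1,0,0,0],[20,0,0,0.16,0,0,0],[20,0,0,0.16,0,0,0],[20,0,0,0,0,0,0]]' | python3 -m handwheel;echo '[[20,0,0,0.1,0,0,0],[20,0,0,0.08,0,0,0],[20,0,0,0,0,0,0],[20,0,0,0,0,0,0]]' | python3 -m handwheel; python3 -c "
from tool import *
togo([534.3,-148.3,91],0.131)"
```

```text
t: 9.55
ee_pos: [533.1, -147.8, 121.7]
ee_rot: [-2.07, -2.359, 0.002]
force: [-0.4, -0.3, -0.8]
gripper_width: 30.4
grasp_force: 49.5
t: 9.95
ee_pos: [533.9, -148.9, 114.1]
ee_rot: [-2.073, -2.361, 0.001]
force: [-0.7, -1.6, -0.8]
gripper_width: 30.5
grasp_force: 49.6
t 9.95 tcp [ 533.884 -148.893  114.118] force [-0.688 -1.593 -0.775] w 30.46854547043655 gf 49.62258064595517
tool y [ 0.992  0.129 -0.001] z [-0.001 -0.001 -1.   ] d tool [ 0.548  0.505 23.117]
rot to go [-0.001  0.001 -0.001] after-rot d [ 0.534  0.49  23.118]
```

The cap is over the stud with no contact force. Pressing now.

Scaled: 3 mm is 0.06.

```bash
for i in 1; do echo '[[20,0,0,0.06,0,0,0],[20,0,0,0.06,0,0,0],[20,0,0,0.06,0,0,0],[20,0,0,0,0,0,0]]' | python3 -m handwheel 80; echo '[[20,0,0,0.06,0,0,0],[20,0,0,0.06,0,0,0],[20,0,0,0,0,0,0]]' | python3 -m handwheel; echo '[[20,0,0,0.04,0,0,0],[20,0,0,0.04,0,0,0],[20,0,0,0,0,0,0]]' | python3 -m handwheel;done; python3 -c "
from tool import *
togo([534.3,-148.3,90.5],0.131)"
```

```text
t: 10.35
ee_pos: [534.3, -149.9, 106.4]
ee_rot: [2.072, 2.359, -0.001]
force: [-2.1, -2.5, 7.7]
gripper_width: 29.9
grasp_force: 79.6
t: 10.65
ee_pos: [533.5, -149.6, 98.5]
ee_rot: [2.073, 2.36, -0.003]
force: [0.5, -6.0, -7.3]
gripper_width: 30.0
grasp_force: 79.5
t: 10.95
ee_pos: [533.8, -148.8, 95.3]
ee_rot: [-2.073, -2.36, 0.002]
force: [-1.9, -3.9, 1.3]
gripper_width: 30.1
grasp_force: 80.1
t 10.95 tcp [ 533.778 -148.845   95.25 ] force [-1.903 -3.868  1.314] w 30.051684775238115 gf 80.07668648846447
tool y [ 0.992  0.129 -0.001] z [-0.001 -0.    -1.   ] d tool [0.475 0.593 4.75 ]
rot to go [-0.001  0.    -0.001] after-rot d [0.472 0.589 4.75 ]
```

Resistance peaked at 7.7 N and then dropped, so it has clicked. Now I'll squeeze the seal and ease the side force.

Scaled: 2 mm is 0.04, 1 mm is 0.02.

```bash
echo '[[20,-0.012,0,0.04,0,0,0],[20,0,0,0.04,0,0,0],[20,0,0,0.02,0,0,0],[20,0,0,0,0,0,0],[20,0,0,0,0,0,0]]' | python3 -m handwheel;echo '[[20,0,0,0.04,0,0,0],[20,0,0,0,0,0,0],[20,0,0,0,0,0,0],[20,0,0,0,0,0,0]]' | python3 -m handwheel; python3 -c "
from tool import *
togo([534.3,-148.3,90],0.131)"
```

```text
t: 11.45
ee_pos: [533.9, -149.0, 91.1]
ee_rot: [-2.072, -2.36, -0.0]
force: [-5.0, -4.0, 6.3]
gripper_width: 30.3
grasp_force: 80.8
t: 11.85
ee_pos: [533.9, -149.0, 90.5]
ee_rot: [-2.073, -2.36, -0.001]
force: [-6.6, -2.4, 16.6]
gripper_width: 29.8
grasp_force: 82.1
t 11.85 tcp [ 533.914 -149.002   90.527] force [-6.568 -2.389 16.561] w 29.779030310032894 gf 82.08950257860124
tool y [0.992 0.129 0.   ] z [ 0.     0.001 -1.   ] d tool [0.646 0.473 0.527]
rot to go [ 0.    -0.001 -0.001] after-rot d [0.646 0.474 0.527]
```

Scaled: 1 mm is 0.02, -0.6 mm is -0.012.

```bash
echo '[[20,-0.006,-0.012,0.02,0,0,0],[20,0,0,0,0,0,0],[20,0,0,0,0,0,0],[20,0,0,0,0,0,0],[20,0,0,0,0,0,0],[20,0,0,0,0,0,0]]' | python3 -m handwheel; python3 - <<'E'
from tool import *
from bench import *
togo([534.3,-148.3,90],0.131)
im,d=get_image('scene');cv2.imwrite('pics/s5.png',cv2.resize(im[170:270,220:330],None,fx=6,fy=6))
h=hsv(im);o=(h[...,0]>3)&(h[...,0]<18)&(h[...,1]>150);o[:190]=0;o[260:]=0;o[:,:250]=0;o[:,300:]=0
v,u=np.nonzero(o);print([(r,u[v==r].min(),u[v==r].max()) for r in np.unique(v)][-7:])
p=P('scene');a=np.linspace(0,6.28,200)
for z in(73,75,78,84):
    q=(p['mtx']@(p['R']@np.array([534.3+22*np.cos(a),-148.3+22*np.sin(a),0*a+z])+p['t'][:,None]));q=q[:2]/q[2];print(z,'u',q[0].min(),q[0].max(),'vmax',q[1].max())
E
```

```text
t: 12.45
ee_pos: [533.9, -149.1, 90.5]
ee_rot: [2.072, 2.361, 0.003]
force: [-6.6, -1.4, 21.3]
gripper_width: 29.7
grasp_force: 82.5
t 12.45 tcp [ 533.923 -149.052   90.472] force [-6.645 -1.445 21.348] w 29.725539308558968 gf 82.49094428960234
tool y [0.992 0.129 0.002] z [ 0.002  0.001 -1.   ] d tool [0.696 0.471 0.474]
rot to go [ 0.002 -0.001 -0.001] after-rot d [0.696 0.472 0.472]
[(np.int64(232), np.int64(264), np.int64(280)), (np.int64(233), np.int64(264), np.int64(280)), (np.int64(234), np.int64(264), np.int64(280)), (np.int64(235), np.int64(263), np.int64(280)), (np.int64(236), np.int64(263), np.int64(280)), (np.int64(237), np.int64(266), np.int64(279)), (np.int64(238), np.int64(268), np.int64(277))]
73 u 263.2283931757698 281.4110289261963 vmax 239.17241358537294
75 u 263.20220213182597 281.4003604232185 vmax 238.4935223736193
78 u 263.162831726195 281.38432358607764 vmax 237.47298598059933
84 u 263.0837876712854 281.35212663778884 vmax 235.4239569973467
```

View pics/s5.png

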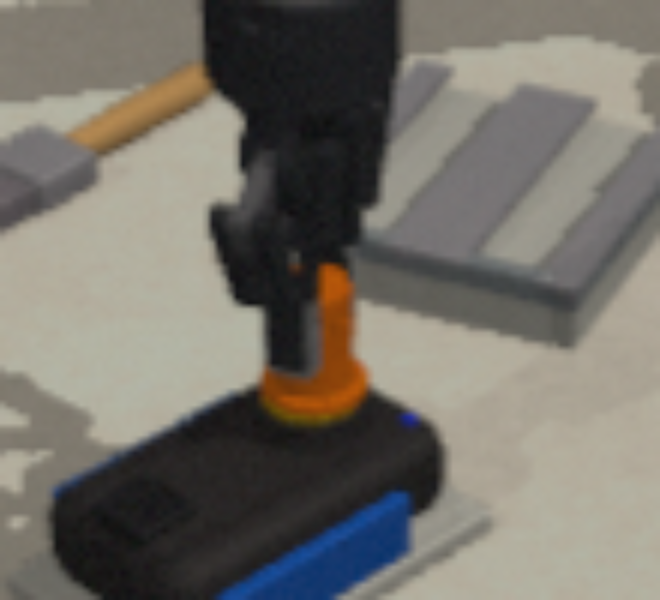

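The cap sits square on the stud (crop 315,390) with only a thin sliver of seal showing. The TCP puts its foot at about 73 mm. The last 1 mm of push only raised the force from 16.6 to 21.3 N, so the seal is on its firm stop.

```bash
python3 -c "
from bench import finish_job
print(finish_job())"
```

```text
the job is handed in; nothing more can be done
None
```

The orange cap is on the pack's stud, clicked past the catches, and I handed the job in with the seal ring pressed to its stop (about 21 N) and the cap still gripped at about 80 N; no verdict came back.

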